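Lock the doming block in its bench holder

TASK

Make the wooden doming block ready for beating a spoon blank: slide the yellow safety catch off the blue holder's yoke, swing the red handle right over to open the yoke, and slide the block along the bench, hollow side up and without lifting it, fully home against the back stop. Then swing the handle back to shut the yoke over the block and slide the yellow catch fully back over the yoke. Leave the hammer, the sheet blank and the oil can where they are.

Things in the scene. Friction and masses are not known exactly. Their poses are not given: they have to be found in the camera images.
- holder: Blue steel holder fixed to the bench. Origin on the bench at the foot of the back stop's face, mid-channel; 'holder' x, y, z below are in its frame. x points the way the block is slid in (mouth at -x, stop face at x = 0), y toward the yellow catch, z up. No floor: the block slides on the bench. Rear foot to x = 90, y = +-75 mm; hinge cheeks 78 mm high at x = 30 to 60, y = +-51 mm.
- mouth (a point): Bench point in the middle of the channel's mouth, holder x = -95 mm. Fences 40 mm high at y = +-39 mm run from the stop to x = -60 mm (channel 78 mm wide), then flare out to y = +-58 mm here. The yellow catch's housing stands beside, 62 mm high (its bolt guides 74 mm): holder x = -100 to -56, y = 68 to 134 mm.
- yoke (a joint): Steel yoke with red T-handle, hinged along holder y at x = 45, z = 65 mm. 0 = shut: arms 6 mm over the block's rim, keeper plate (x = -72 to -82 mm, lower edge z = 34 mm) in front of the block. 1.75 rad = fully open, tipped back past upright, 195 mm high. Stays where left (0.3 N m; 3 to 6 N at the handle). With the catch on it lifts under 0.1 rad. Won't shut on a block not home.
- yoke_hinge (a point): Point on the yoke's hinge axis in the holder's middle plane (holder x = 45, y = 0, z = 65 mm).
- handle_bar (a point): Middle of the red T-bar: round, 18 mm thick, 72 mm long along holder y, at y = -85 mm, 130 mm from the hinge axis on a 12 mm stem. Shut, it leans 50 degrees toward the mouth (holder x = -55, z = 149 mm); open, 50 degrees the other way (x = 145, z = 149 mm); z = 195 mm midway. Push it toward holder +x to open, -x to shut.
- catch (a joint): Sliding safety bolt with a yellow tab. 0 = fully on, its steel tongue over the ear at the yoke's front corner; 0.028 m = fully off (yoke is free from about 0.021 m). Releases by sliding along holder +y, goes back on along -y; about 2.5 N of friction; stays where it is left.
- catch_tab (a point): Middle of the top edge of the bolt's upright yellow tab: 34 mm along holder x, 12 mm thick along y, from the bolt's flat top at z = 74 mm up to z = 116 mm. With the catch on it is at holder x = -78, y = 96 mm. On both sides of it in y there is free room above z = 80 mm.
- doming_block: Square wooden block 68 x 68 x 50 mm with a round hollow in its top; loose, 0.25 to 0.5 kg. Origin at the centre of its underside, z up. Starts on the bench 0.19 to 0.26 m before the back stop, up to 70 mm off the holder's middle line, turned up to 0.35 rad. Home: centre at holder x = -34 mm, y = 0, its side flat against the stop.
- hammer: Ball-pein hammer with a wooden handle, 78 x 250 x 23 mm, lying on the bench to the robot's left; bystander. Origin under its middle.
- blank: Thin beaten sheet-metal blank, 74 x 117 x 19 mm, lying flat on the far side of the bench; bystander. Origin under its middle.
- oil_can: Red oil can with a thin spout, 70 x 134 x 167 mm, standing on the bench; bystander. Origin under its middle.
There are look-alikes about, which are no part of the job. What is shaped like the doming_block but pink or turquoise is not meant.

How it is judged:
By the outcome, as a careful person would: the job done as asked, in the order asked, and still so for the second after the job is handed in, with the robot touching nothing.
It also fails if it takes over 72 s, if anything falls off the work surface, if the arm or the gripper's body presses on something with over 40 N, if the wrist force passes 120 N, or if a joint passes its speed limit or range.

ROBOT

A 6-joint arm with a two-finger parallel gripper is mounted at the origin on a cart in front of the work surface, level with it; the furniture and walls round the work are solid. World frame = base frame: x ahead of the robot, y to its left, z up, the work surface at z = 0. Lengths are in m, angles in rad, forces in N, time in s.
With the tool pointing down it reaches from about 0.25 to 0.725 m from the base axis. Payload 4 kg.
Tool frame: the origin (TCP) lies midway between the tips of the shut fingers; the grasp point (between the pads) lies 19 mm behind it; z points along the fingers, y is the line along which they close (so a half turn about z gives the same grasp; the last joint's range is limited). The gripper opens to 85 mm and grips with 20 to 120 N. Pads are 22 mm wide; open, the fingers measure 114 mm over their backs; the gripper's body (76 mm by 85 mm) begins 54 mm behind the grasp point. The pads swing forward as they close: fully open they stand 13 mm farther back than shut.
Start: joints at [1.306, 0.241, 0.005, 1.335, 0, 1.571], TCP at [0.131, 0.483, 0.231] pointing down, gripper open.
Joint ranges: [-2.72, 2.72], [-1.05, 1.87], [-1.09, 1.28], [-1.99, 2.15], [-1.42, 1.44], [-3.14, 3.14]. Speed limits (rad/s): [2.79, 2.79, 3.14, 3.14, 3.14, 3.14].

INTERFACE

Orientations are given as a unit quaternion [x, y, z, w].
In Python, from workcell import bot gives the robot as it stands.
- The arm moves only by the tool move_arm, never from a script. Its argument "motion" is a list of rows, each an object of numbers: "x", "y", "z": the shift along the tool's x, y, z in cm; "yaw": the turn about the tool's z in degrees. A call has 1 to 20 rows; each row is the pose to reach, as a shift and turn from the pose commanded when the call began, along the tool's axes at that moment; what a row does not reach only later rows make up. A row lasts 1/8 s, in which the tool goes at most 62.5 mm and 10.7 degrees, less where a joint would pass 70% of its speed; a pose out of reach is approached as far as the arm can. A call with a gripper value outside its range is refused whole. "gripper" is the opening, from -1 (shut) to 1 (fully open), set as the call begins (left out, the last holds). The fingers move at their own pace and stop on an object; the grip force is fixed at half the most. Time passes only in rows, so rows that repeat a pose let the fingers close. It gives the time, the measured TCP pose, the force, the opening and the grip force at its end, in the units of the state.
- bot.get_obs(): the state, without advancing time (a new reading comes with each control period).
- bot.camera(name): name is "scene" or "top" or "wrist"; returns the picture (480x640x3 uint8, blue, green, red); there is no depth.
- bot.camera_model(name): a dict with "K" (3x3 intrinsics, pixels), "world_from_camera" (4x4, takes a point from camera to world coordinates). Camera axes: x right, y down, z forward; pixel columns grow to the right and rows downward; lengths in m; the calibration is good to about 2 mm. A picture is of the moment at which its call begins: read the wrist's pose just before it. camera_model takes no time and is no camera call; for the wrist camera it gives the pose at the moment of the call.
- bot.job_done(): hands the job in; it is judged then, once.
Trained networks look in the newest picture that a camera, given by its name, has taken for a name from the list of things; names that differ only in an ending like _2 or _b are one class to them, and where a whole thing is asked for, a point or a joint stands for the part that bears it (a point fixed in the world has none). Each returns a list of dicts, best first, with "score" (0 to 1); they miss things now and then, are a little off and sometimes report something else, mostly with a low value. They report only what shows in the picture. A call takes as long as a camera call. They do not tell look-alikes from the thing itself.
- bot.cut_out(camera, name): "mask" (480x640 bool, what is visible of it) and "centre" ([row, column] in pixels, amid what is visible of it).
The state is a dict: "clock": time; "joint_pos": joint angles; "joint_vel": joint speeds; "tau": joint torques, N m; "eef_pos": TCP position; "tool_rot": TCP orientation; "ft_force": force on the tool from outside, world axes, zero at the start; "ft_torque": the same for the moment, N m; "grip_width": finger opening in m; "grasp_force": force on a finger pad.
Only numpy, scipy, OpenCV 4.12 (cv2) and the standard library are available. Lean on these libraries where they do the work, as an engineer would, in place of code of your own. Each camera call takes 0.05 s, during which the arm holds its last target. There are 200 camera calls.

## Working session

There is one attempt and no reset: what is moved stays moved. The work goes in short steps, Python scripts to look and compute and a tool call to move; the robot and the scene stay as the last step left them, time stands still between calls to the robot, and variables do not carry over. Pictures are saved under pics/ and viewed, at most 10 in all, crops included, and the job is handed in when it is done.

Besides the shell and the picture viewer there is one more tool, called after "Request:" as name(argument=value, ...) on one line, values as JSON. move_arm: Moves the arm, as the interface text tells. Its arguments: {"type":"object","properties":{"motion":{"type":"array"},"gripper":{"type":"number"}},"required":["motion"]}

```bash
mkdir -p pics; ls; python3 - <<'E'
from workcell import bot
import cv2
o=bot.get_obs();print(o['eef_pos'],o['tool_rot'],o['clock'])
for c in('scene','top'):
    im=bot.camera(c);cv2.imwrite(f'pics/{c}0.png',im)
    m=bot.camera_model(c);print(c,m['K'],m['world_from_camera'])
    for n in('holder','yoke','handle_bar','catch','catch_tab','doming_block','oil_can','hammer'):
        print(n,[(round(d['score'],2),[round(float(v)) for v in d['centre']],int(d['mask'].sum())) for d in bot.cut_out(c,n)])
E
```

```text
pics
[0.1306854  0.48196943 0.230422  ] [ 1.32006898e-01  9.91248255e-01 -1.02807988e-03 -1.39652727e-04] 0.0
scene [[444.136489     0.         323.48331715]
 [  0.         444.136489   240.41129829]
 [  0.           0.           1.        ]] [[ 0.58649745 -0.63956137  0.49697283  0.05963941]
 [-0.80993417 -0.45914241  0.36495875 -0.34732602]
 [-0.00523221 -0.61656266 -0.78728846  0.91580163]
 [ 0.          0.          0.          1.        ]]
holder [(0.68, [281, 358], 4612), (0.46, [280, 350], 1483)]
yoke [(0.71, [282, 345], 1626)]
handle_bar [(0.87, [283, 348], 1496), (0.54, [200, 322], 795)]
catch [(0.67, [234, 342], 442)]
catch_tab [(0.63, [230, 341], 369)]
doming_block [(0.93, [284, 240], 1108), (0.75, [251, 281], 925), (0.75, [227, 227], 883)]
oil_can [(0.61, [296, 480], 1193)]
hammer [(0.72, [226, 185], 869), (0.39, [251, 280], 976)]
top [[473.17595042   0.         318.41658954]
 [  0.         473.17595042 236.90604794]
 [  0.           0.           1.        ]] [[ 0.01734334 -0.98928869  0.14493825  0.40744146]
 [-0.99963968 -0.02012681 -0.01776026  0.04428808]
 [ 0.02048717 -0.144578   -0.98928129  1.3678885 ]
 [ 0.          0.          0.          1.        ]]
holder [(0.94, [250, 359], 3003)]
yoke [(0.96, [262, 349], 902), (0.42, [249, 357], 2766)]
handle_bar [(0.92, [259, 346], 1025), (0.59, [252, 359], 2888)]
catch [(0.56, [224, 320], 305)]
catch_tab [(0.67, [222, 321], 320), (0.46, [248, 353], 2833), (0.3, [192, 268], 929)]
doming_block [(0.97, [268, 222], 662), (0.76, [305, 272], 645), (0.72, [259, 276], 665), (0.19, [249, 355], 2874)]
oil_can [(0.62, [210, 439], 640), (0.44, [191, 266], 945)]
hammer [(0.65, [286, 184], 879)]
```

```bash
python3 - <<'E'
import cv2
s=cv2.imread('pics/scene0.png');t=cv2.imread('pics/top0.png')
a=cv2.resize(s[170:370,160:427],(800,600),interpolation=cv2.INTER_CUBIC)
b=cv2.resize(t[150:340,170:423],(800,600),interpolation=cv2.INTER_CUBIC)
cv2.imwrite('pics/a.png',a);cv2.imwrite('pics/b.png',b)
E
```

```text
(no output)
```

View pics/a.png

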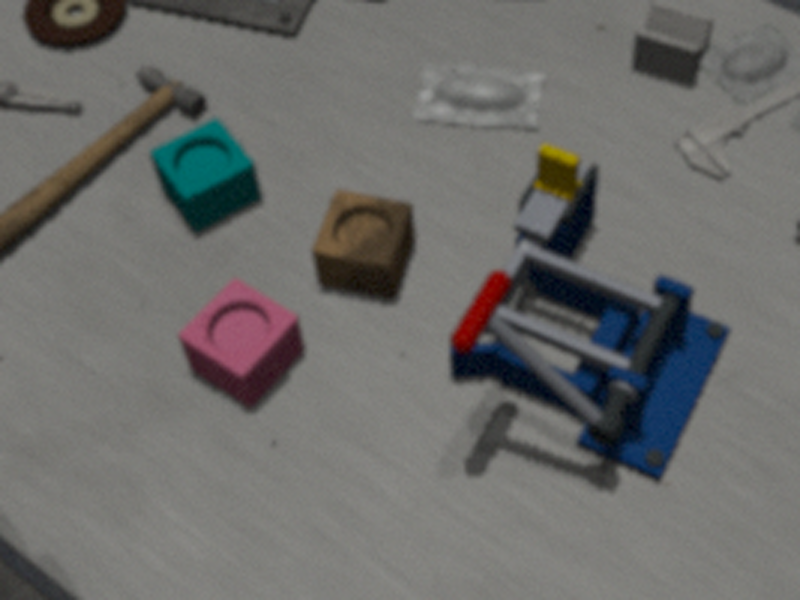

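View pics/b.png

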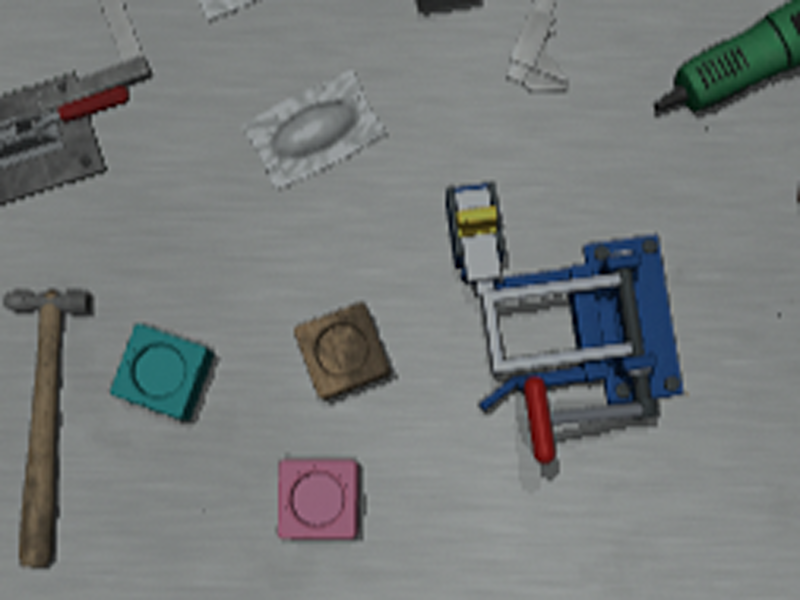

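The wooden block is at top pixel (278,261) and scene pixel (281,251). The pink one (top 272,305) and the turquoise one (top 222,268) are the look-alikes, so I choose the wooden one. In the top view the holder's mouth faces left, with the catch at the top (yellow, 321,220) and the red bar at about (340,283).

```bash
cat > h.py <<'E'
import numpy as np,cv2
from scipy.optimize import least_squares
def proj(m,P):
    P=np.atleast_2d(P);T=np.linalg.inv(m['world_from_camera'])
    c=P@T[:3,:3].T+T[:3,3];p=c@np.array(m['K']).T;return p[:,:2]/p[:,2:]
def ray(m,uv,z):
    T=np.array(m['world_from_camera']);d=T[:3,:3]@np.linalg.solve(np.array(m['K']),[uv[0],uv[1],1]);o=T[:3,3]
    return o+d*(z-o[2])/d[2]
def h2w(q,P):
    P=np.atleast_2d(P);c,s=np.cos(q[2]),np.sin(q[2])
    return np.c_[q[0]+c*P[:,0]-s*P[:,1],q[1]+s*P[:,0]+c*P[:,1],P[:,2]]
def fit(obs,q0):
    f=lambda q:np.concatenate([(proj(m,h2w(q,np.array(P)/1000))[0]-uv) for m,P,uv in obs])
    return least_squares(f,q0,loss='soft_l1')
E
python3 - <<'E'
from h import *
from workcell import bot
ms={c:bot.camera_model(c) for c in('scene','top')}
obs=[]
A=lambda u,v:np.array([160+u*267/800,170+v/3]);B=lambda u,v:np.array([170+u*253/800,150+v*190/600])
for c in('scene','top'):
    im=cv2.imread(f'pics/{c}0.png').astype(int);b,g,r=im[...,0],im[...,1],im[...,2]
    red=((r>120)&(g<60)&(b<60));yel=((r>120)&(g>100)&(b<70))
    for nm,mk,box,P in(('red',red,((300,260,360,290) if c=='scene' else (325,265,350,300)),(-55,-85,149)),('yel',yel,((330,215,360,240) if c=='scene' else (310,210,332,226)),(-78,96,100 if c=='scene' else 110))):
        v,u=np.nonzero(mk[box[1]:box[3],box[0]:box[2]]);uv=np.array([u.mean()+box[0],v.mean()+box[1]]);print(c,nm,len(u),uv);obs.append((ms[c],P,uv))
for P,a in(((90,75,8),(728,328)),((90,-75,8),(660,478))):obs.append((ms['scene'],P,A(*a)))
for P,a in(((90,75,8),(657,236)),((90,-75,8),(682,392))):obs.append((ms['top'],P,B(*a)))
r=fit(obs,[.4,-.1,-1.4]);q=r.x;print('holder',q,np.round(r.fun.reshape(-1,2),1))
for n,P in dict(tab=(-78,96,116),bar=(-55,-85,149),baropen=(145,-85,149),home=(-34,0,0),mouth=(-95,0,0)).items():print(n,h2w(q,np.array(P)/1000))
bot.camera('top');bot.camera('scene')
for c in('top','scene'):
  for d in bot.cut_out(c,'doming_block'):
    u,v=d['centre'][1],d['centre'][0]
    rc=cv2.minAreaRect(np.argwhere(d['mask'])[:,::-1].astype(np.float32));p=[ray(ms[c],x,.05) for x in cv2.boxPoints(rc)]
    print(c,d['score'],d['centre'],ray(ms[c],(u,v),.045),np.round(p,3)[:,:2].tolist())
E
```

```text
scene red 97 [319.72164948 271.5257732 ]
scene yel 44 [346.06818182 220.81818182]
top red 46 [340.10869565 282.13043478]
top yel 41 [320.6097561  218.19512195]
holder [ 0.56215818 -0.07607914 -1.4177844 ] [[-0.4  1.1]
 [-0.2  3.7]
 [-0.3 -0. ]
 [ 0.4 -0.8]
 [ 0.4 -0.6]
 [-0.8 -0.5]
 [ 0.2 -1.3]
 [ 0.2  0.2]]
tab [[0.64514815 0.01564144 0.116     ]]
bar [[ 0.46976842 -0.03467705  0.149     ]]
baropen [[ 0.50025153 -0.23234035  0.149     ]]
home [[ 0.55697605 -0.04247638  0.        ]]
mouth [[0.5476787  0.01781093 0.        ]]
top 0.88 [257.6, 278.0] [0.54033478 0.13281757 0.045     ] [[0.552, 0.178], [0.578, 0.115], [0.511, 0.088], [0.486, 0.15]]
top 0.66 [306.6, 273.3] [0.40426993 0.14174044 0.045     ] [[0.438, 0.187], [0.439, 0.113], [0.368, 0.111], [0.367, 0.185]]
top 0.62 [267.0, 221.3] [0.51095766 0.28985868 0.045     ] [[0.49, 0.337], [0.557, 0.316], [0.531, 0.243], [0.465, 0.265]]
scene 0.88 [251.0, 278.1] [0.5179313  0.12724125 0.045     ] [[0.46, 0.131], [0.544, 0.187], [0.581, 0.108], [0.495, 0.056]]
scene 0.69 [284.8, 242.3] [0.39426657 0.13237782 0.045     ] [[0.35, 0.175], [0.437, 0.194], [0.434, 0.095], [0.351, 0.081]]
scene 0.58 [283.1, 358.9] [ 0.55548042 -0.08387387  0.045     ] [[0.456, -0.001], [0.695, 0.061], [0.705, -0.153], [0.478, -0.186]]
```

```bash
cat >> h.py <<'E'
from workcell import bot
Q=[0.56216,-0.07608,-1.41778]
def go(P,yaw=0,q=Q,o=None):
    """P holder mm target TCP; yaw = tool y angle rel. holder y (deg, world sense). prints the move in tool axes"""
    o=o or bot.get_obs()
    from scipy.spatial.transform import Rotation as R
    M=R.from_quat(o['tool_rot']).as_matrix();w=h2w(q,np.array(P)/1000)[0]
    d=M.T@(w-o['eef_pos'])*100
    cur=np.degrees(np.arctan2(M[1,1],M[0,1]));tgt=np.degrees(q[2]+np.pi/2)+yaw
    print('move',np.round(d,2),'yaw',round(-((tgt-cur+180)%360-180),1))
def where(q=Q):
    o=bot.get_obs();d=np.array(o['eef_pos'])[:2]-q[:2];c,s=np.cos(q[2]),np.sin(q[2])
    print('t',round(o['clock'],2),'TCP holder mm',np.round([1000*(c*d[0]+s*d[1]),1000*(-s*d[0]+c*d[1]),1000*o['eef_pos'][2]],1),'F',np.round(o['ft_force'],1),'w',round(o['grip_width'],4),'gf',round(o['grasp_force'],1),'j',np.round(o['joint_pos'],2))
E
python3 -c "
from h import *
where();go((-78,96,170))"
```

```text
t 1.1 TCP holder mm [-617.9 -341.1  231.3] F [-0.2  0.1 -0. ] w 0.0857 gf 0.0 j [ 1.31  0.24  0.01  1.34 -0.    1.57]
move [-61.86 -31.61   6.13] yaw 66.1
```

Request:
move_arm(motion=[{"x": -61.9, "y": -31.6, "z": 6.1, "yaw": 66.1}, {"x": -61.9, "y": -31.6, "z": 6.1, "yaw": 66.1}, {"x": -61.9, "y": -31.6, "z": 6.1, "yaw": 66.1}, {"x": -61.9, "y": -31.6, "z": 6.1, "yaw": 66.1}, {"x": -61.9, "y": -31.6, "z": 6.1, "yaw": 66.1}, {"x": -61.9, "y": -31.6, "z": 6.1, "yaw": 66.1}, {"x": -61.9, "y": -31.6, "z": 6.1, "yaw": 66.1}, {"x": -61.9, "y": -31.6, "z": 6.1, "yaw": 66.1}, {"x": -61.9, "y": -31.6, "z": 6.1, "yaw": 66.1}, {"x": -61.9, "y": -31.6, "z": 6.1, "yaw": 66.1}, {"x": -61.9, "y": -31.6, "z": 6.1, "yaw": 66.1}, {"x": -61.9, "y": -31.6, "z": 6.1, "yaw": 66.1}, {"x": -61.9, "y": -31.6, "z": 6.1, "yaw": 66.1}, {"x": -61.9, "y": -31.6, "z": 6.1, "yaw": 66.1}, {"x": -61.9, "y": -31.6, "z": 6.1, "yaw": 66.1}, {"x": -61.9, "y": -31.6, "z": 6.1, "yaw": 66.1}], gripper=0.2)

```text
clock: 3.1
eef_pos: [0.6452, 0.0167, 0.1711]
tool_rot: [0.651, 0.759, 0.0, 0.0]
ft_force: [0.1, -0.5, -0.5]
grip_width: 0.0512
grasp_force: 0.0
```

```bash
python3 -c "
from h import *
where();go((-78,96,90))
m=bot.camera_model('wrist');im=bot.camera('wrist')
for n,P in dict(tab=(-78,96,116),bar=(-55,-85,149),fr=(90,75,8)).items():
    p=proj(m,h2w(Q,np.array(P)/1000))[0];print(n,p);cv2.circle(im,tuple(int(v) for v in p),5,(255,0,255),1)
cv2.imwrite('pics/w1.png',im)"
```

```text
t 3.1 TCP holder mm [-79.   96.2 171.1] F [ 0.1 -0.5 -0.5] w 0.0512 gf 0.0 j [0.03 0.56 0.33 1.34 0.   1.44]
move [-0.1  -0.03  8.11] yaw 0.1
tab [318.45883731 265.72083936]
bar [-31.36989033 330.65593658]
fr [296.91820006 380.25829869]
```

View pics/w1.png

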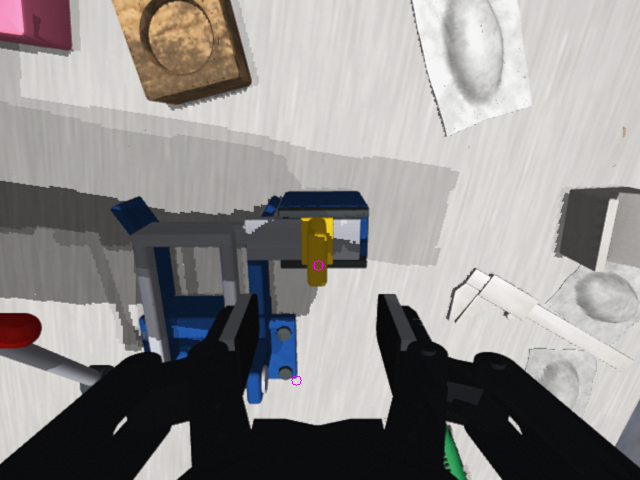

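Prediction and picture agree: the tab's top is at about (317,262) against a predicted (318,266), and the foot corner matches at (297,379). I'll descend, grip the tab and slide it +y.

Request:
move_arm(motion=[{"z": 4}, {"z": 8}, {"z": 8}])

```text
invalid input at $.motion[0]: expected keys x, y, z, yaw
```

Request:
move_arm(motion=[{}, {}, {}, {}, {}], gripper=-1)

```text
invalid input at $.motion[0]: expected keys x, y, z, yaw
```

```bash
python3 -c "
from h import *
where()"
```

```text
t 3.15 TCP holder mm [-78.8  96.3 171. ] F [0.1 0.2 0. ] w 0.0513 gf 0.0 j [0.03 0.56 0.33 1.34 0.   1.44]
```

Request:
move_arm(motion=[{"x": 0, "y": 0, "z": 4, "yaw": 0}, {"x": 0, "y": 0, "z": 8, "yaw": 0}, {"x": 0, "y": 0, "z": 8, "yaw": 0}])

```text
clock: 3.52
eef_pos: [0.6423, 0.0158, 0.0867]
tool_rot: [0.651, 0.759, -0.003, -0.003]
ft_force: [-0.9, 0.0, 0.5]
grip_width: 0.0512
grasp_force: 0.0
```

Request:
move_arm(motion=[{"x": 0, "y": 0, "z": 0, "yaw": 0}, {"x": 0, "y": 0, "z": 0, "yaw": 0}, {"x": 0, "y": 0, "z": 0, "yaw": 0}, {"x": 0, "y": 0, "z": 0, "yaw": 0}, {"x": 0, "y": 0, "z": 0, "yaw": 0}], gripper=-1)

```text
clock: 4.15
eef_pos: [0.647, 0.0156, 0.093]
tool_rot: [0.651, 0.759, 0.001, 0.002]
ft_force: [-0.7, -0.1, 5.5]
grip_width: 0.0106
grasp_force: 59.3
```

```bash
python3 -c "
from h import *
where()"
```

```text
t 4.15 TCP holder mm [-77.7  97.8  93. ] F [-0.7 -0.1  5.5] w 0.0106 gf 59.3 j [ 0.02  0.61  0.2   1.16 -0.    1.44]
```

Request:
move_arm(motion=[{"x": 0, "y": 0.8, "z": 0, "yaw": 0}, {"x": 0, "y": 1.6, "z": 0, "yaw": 0}, {"x": 0, "y": 2.4, "z": 0, "yaw": 0}, {"x": 0, "y": 2.9, "z": 0, "yaw": 0}, {"x": 0, "y": 2.9, "z": 0, "yaw": 0}, {"x": 0, "y": 2.9, "z": 0, "yaw": 0}])

```text
clock: 4.9
eef_pos: [0.6726, 0.0198, 0.0928]
tool_rot: [0.651, 0.759, -0.001, -0.001]
ft_force: [-9.0, -1.5, 9.6]
grip_width: 0.0109
grasp_force: 60.1
```

```bash
python3 -c "
from h import *
where()"
```

```text
t 4.9 TCP holder mm [-77.9 123.8  92.8] F [-9.  -1.5  9.6] w 0.0109 gf 60.1 j [ 0.03  0.67  0.3   1.21 -0.    1.45]
```

Request:
move_arm(motion=[{"x": 0, "y": 0, "z": 0, "yaw": 0}, {"x": 0, "y": 0, "z": 0, "yaw": 0}, {"x": 0, "y": 0, "z": 0, "yaw": 0}, {"x": 0, "y": 0, "z": -6, "yaw": 0}, {"x": 0, "y": 0, "z": -11, "yaw": 0}, {"x": 0, "y": 0, "z": -11, "yaw": 0}], gripper=0)

```text
clock: 5.65
eef_pos: [0.6775, 0.0201, 0.2065]
tool_rot: [0.651, 0.759, 0.004, 0.004]
ft_force: [0.5, -0.2, 0.7]
grip_width: 0.0427
grasp_force: 0.0
```

```bash
python3 -c "
from h import *
where();go((-55,-107,205),90)"
```

```text
t 5.65 TCP holder mm [-77.5 128.7 206.5] F [ 0.5 -0.2  0.7] w 0.0427 gf 0.0 j [0.03 0.61 0.51 1.45 0.   1.45]
move [ -2.26 -23.56  -0.12] yaw -90.0
```

Request:
move_arm(motion=[{"x": -2.3, "y": -23.5, "z": 0, "yaw": -90}, {"x": -2.3, "y": -23.5, "z": 0, "yaw": -90}, {"x": -2.3, "y": -23.5, "z": 0, "yaw": -90}, {"x": -2.3, "y": -23.5, "z": 0, "yaw": -90}, {"x": -2.3, "y": -23.5, "z": 0, "yaw": -90}, {"x": -2.3, "y": -23.5, "z": 0, "yaw": -90}, {"x": -2.3, "y": -23.5, "z": 0, "yaw": -90}, {"x": -2.3, "y": -23.5, "z": 0, "yaw": -90}, {"x": -2.3, "y": -23.5, "z": 0, "yaw": -90}, {"x": -2.3, "y": -23.5, "z": 0, "yaw": -90}, {"x": -2.3, "y": -23.5, "z": 0, "yaw": -90}], gripper=-0.2)

```text
clock: 7.02
eef_pos: [0.4452, -0.0384, 0.1999]
tool_rot: [-0.076, 0.997, 0.0, -0.0]
ft_force: [0.3, -0.1, -0.3]
grip_width: 0.034
grasp_force: 0.0
```

```bash
python3 -c "
from h import *
where();go((-55,-107,134),90)
m=bot.camera_model('wrist');im=bot.camera('wrist')
for n,P in dict(b0=(-55,-121,149),b1=(-55,-49,149),tab=(-78,124,116)).items():
    p=proj(m,h2w(Q,np.array(P)/1000))[0];print(n,p);cv2.circle(im,tuple(int(v) for v in p),5,(255,0,255),1)
cv2.imwrite('pics/w2.png',im)"
```

```text
t 7.03 TCP holder mm [ -55.1 -109.8  199.9] F [ 0.3 -0.1 -0.3] w 0.034 gf 0.0 j [-0.09  0.15 -0.19  1.23  0.   -0.24]
move [-0.29 -0.01  6.59] yaw -0.1
b0 [316.72863408 249.92981875]
b1 [316.94028697 358.62910663]
tab [344.11079561 506.78687053]
```

View pics/w2.png

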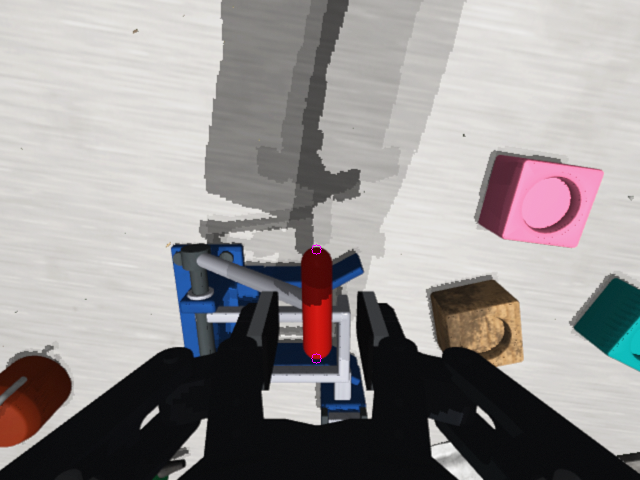

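Request:
move_arm(motion=[{"x": -0.3, "y": 0, "z": 3, "yaw": 0}, {"x": -0.3, "y": 0, "z": 6.6, "yaw": 0}, {"x": -0.3, "y": 0, "z": 6.6, "yaw": 0}, {"x": -0.3, "y": 0, "z": 6.6, "yaw": 0}])

```text
clock: 7.58
eef_pos: [0.4491, -0.038, 0.1353]
tool_rot: [-0.076, 0.997, -0.0, 0.001]
ft_force: [0.1, -0.7, 0.7]
grip_width: 0.0343
grasp_force: 0.0
```

Request:
move_arm(motion=[{"x": 0, "y": -1.0, "z": -0.4, "yaw": 0}, {"x": 0, "y": -2.1, "z": -1.26, "yaw": 0}, {"x": 0, "y": -3.53, "z": -2.38, "yaw": 0}, {"x": 0, "y": -5.1, "z": -3.28, "yaw": 0}, {"x": 0, "y": -6.78, "z": -3.96, "yaw": 0}, {"x": 0, "y": -8.54, "z": -4.4, "yaw": 0}, {"x": 0, "y": -10.35, "z": -4.59, "yaw": 0}, {"x": 0, "y": -12.16, "z": -4.53, "yaw": 0}, {"x": 0, "y": -13.94, "z": -4.21, "yaw": 0}, {"x": 0, "y": -15.67, "z": -3.65, "yaw": 0}, {"x": 0, "y": -17.3, "z": -2.86, "yaw": 0}, {"x": 0, "y": -18.8, "z": -1.84, "yaw": 0}, {"x": 0, "y": -20.15, "z": -0.63, "yaw": 0}, {"x": 0, "y": -20.8, "z": 0.1, "yaw": 0}, {"x": 0, "y": -21.0, "z": 0.2, "yaw": 0}, {"x": 0, "y": -21.0, "z": 0.2, "yaw": 0}])

```text
clock: 9.57
eef_pos: [0.4793, -0.2434, 0.1311]
tool_rot: [-0.077, 0.997, 0.002, -0.001]
ft_force: [0.4, 6.7, -0.3]
grip_width: 0.0338
grasp_force: 3.3
```

```bash
python3 -c "
from h import *
where()
im=bot.camera('scene');cv2.imwrite('pics/s2.png',cv2.resize(im[120:400,140:513],(800,600)))"
```

```text
t 9.57 TCP holder mm [ 152.7 -107.4  131.1] F [ 0.4  6.7 -0.3] w 0.0338 gf 3.3 j [-0.47  0.38 -0.07  1.13  0.   -0.63]
```

View pics/s2.png

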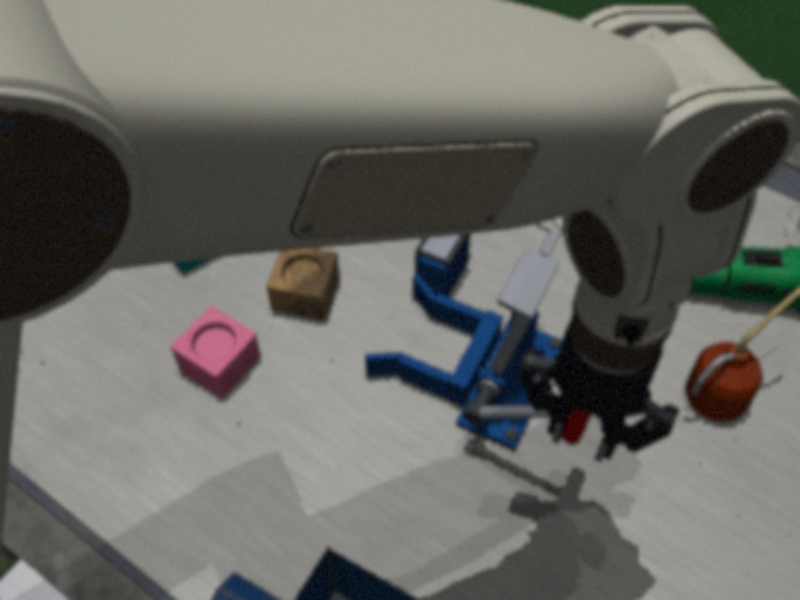

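Request:
move_arm(motion=[{"x": 0, "y": 0.6, "z": 0, "yaw": 0}, {"x": 0, "y": 0.6, "z": -5, "yaw": 0}, {"x": 0, "y": 0.6, "z": -9.5, "yaw": 0}, {"x": 0, "y": 0.6, "z": -9.5, "yaw": 0}, {"x": 0, "y": 6, "z": -9.5, "yaw": 0}, {"x": 0, "y": 12, "z": -9.5, "yaw": 0}, {"x": -1, "y": 18, "z": -9.5, "yaw": 10}, {"x": -10.7, "y": 30.5, "z": -9, "yaw": 90}, {"x": -10.7, "y": 30.5, "z": -9, "yaw": 90}, {"x": -10.7, "y": 30.5, "z": -9, "yaw": 90}, {"x": -10.7, "y": 30.5, "z": -9, "yaw": 90}, {"x": -10.7, "y": 30.5, "z": -9, "yaw": 90}, {"x": -10.7, "y": 30.5, "z": -9, "yaw": 90}, {"x": -10.7, "y": 30.5, "z": -9, "yaw": 90}, {"x": -10.7, "y": 30.5, "z": -9, "yaw": 90}, {"x": -10.7, "y": 30.5, "z": -9, "yaw": 90}, {"x": -10.7, "y": 30.5, "z": -9, "yaw": 90}])

```text
clock: 11.75
eef_pos: [0.5396, 0.072, 0.2218]
tool_rot: [0.651, 0.759, -0.0, -0.0]
ft_force: [0.0, 0.8, -0.3]
grip_width: 0.0344
grasp_force: 0.0
```

```bash
python3 -c "
from h import *
where()
m=bot.camera_model('wrist');im=bot.camera('wrist')
for d in bot.cut_out('wrist','doming_block'):
    rc=cv2.minAreaRect(np.argwhere(d['mask'])[:,::-1].astype(np.float32));print(d['score'],d['centre'],rc,[np.round(ray(m,x,.05)[:2],3).tolist() for x in cv2.boxPoints(rc)])
cv2.imwrite('pics/w3.png',im)"
```

```text
t 11.75 TCP holder mm [-149.8    0.3  221.8] F [ 0.   0.8 -0.3] w 0.0344 gf 0.0 j [ 0.13  0.33  0.11  1.34 -0.    1.55]
0.72 [141.1, 322.9] ((322.7699279785156, 142.00279235839844), (84.06002044677734, 83.14876556396484), 76.17134857177734) [[0.489, 0.153], [0.551, 0.178], [0.58, 0.117], [0.514, 0.089]]
0.72 [93.8, 174.7] ((171.88462829589844, 95.42308044433594), (106.29776763916016, 88.93290710449219), 7.125016689300537) [[0.36, 0.116], [0.369, 0.184], [0.451, 0.187], [0.448, 0.119]]
```

View pics/w3.png

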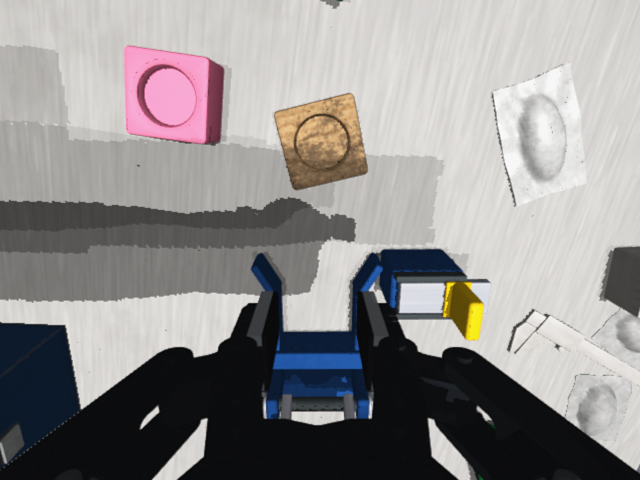

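```bash
python3 -c "
from h import *
go((-212,3.6,80),13.2);go((-212,3.6,15),13.2)"
```

```text
move [ 6.22  0.33 14.2 ] yaw -13.2
move [ 6.22  0.33 20.7 ] yaw -13.2
```

Request:
move_arm(motion=[{"x": 6.2, "y": 0.3, "z": 6, "yaw": -13.2}, {"x": 6.2, "y": 0.3, "z": 10, "yaw": -13.2}, {"x": 6.2, "y": 0.3, "z": 10, "yaw": -13.2}, {"x": 6.2, "y": 0.3, "z": 15, "yaw": -13.2}, {"x": 6.2, "y": 0.3, "z": 20.5, "yaw": -13.2}, {"x": 6.2, "y": 0.3, "z": 20.5, "yaw": -13.2}, {"x": 6.2, "y": 0.3, "z": 20.5, "yaw": -13.2}, {"x": 6.2, "y": 0.3, "z": 20.5, "yaw": -13.2}], gripper=1)

```text
clock: 12.85
eef_pos: [0.5361, 0.1343, 0.0207]
tool_rot: [0.56, 0.829, 0.002, 0.002]
ft_force: [-0.5, -0.1, -0.6]
grip_width: 0.0855
grasp_force: 0.0
```

Request:
move_arm(motion=[{"x": 0, "y": 0, "z": 0, "yaw": 0}, {"x": 0, "y": 0, "z": 0, "yaw": 0}, {"x": 0, "y": 0, "z": 0, "yaw": 0}, {"x": 0, "y": 0, "z": 0, "yaw": 0}], gripper=-1)

```text
clock: 13.35
eef_pos: [0.5347, 0.1341, 0.0197]
tool_rot: [0.56, 0.829, 0.001, 0.001]
ft_force: [-1.3, -0.8, 8.2]
grip_width: 0.0663
grasp_force: 69.6
```

```bash
python3 -c "
from h import *
where();go((-112,0,17),0)"
```

```text
t 13.35 TCP holder mm [-212.     4.9   19.7] F [-1.3 -0.8  8.2] w 0.0663 gf 69.6 j [ 0.25  0.52 -0.18  0.87 -0.    1.43]
move [-9.62 -2.75  0.27] yaw 13.2
```

Request:
move_arm(motion=[{"x": -1.6, "y": -0.5, "z": 0, "yaw": 2.2}, {"x": -3.2, "y": -0.9, "z": 0, "yaw": 4.4}, {"x": -4.8, "y": -1.4, "z": 0, "yaw": 6.6}, {"x": -6.4, "y": -1.8, "z": 0, "yaw": 8.8}, {"x": -8, "y": -2.3, "z": 0, "yaw": 11}, {"x": -9.6, "y": -2.75, "z": 0, "yaw": 13.2}, {"x": -9.6, "y": -2.75, "z": 0, "yaw": 13.2}, {"x": -9.6, "y": -2.75, "z": 0, "yaw": 13.2}])

```text
clock: 14.35
eef_pos: [0.5461, 0.034, 0.0197]
tool_rot: [0.652, 0.759, 0.001, 0.002]
ft_force: [2.4, -1.5, 6.1]
grip_width: 0.0669
grasp_force: 69.3
```

Request:
move_arm(motion=[{"x": 0, "y": 0, "z": 0, "yaw": 0}, {"x": 0, "y": 0, "z": 0, "yaw": 0}, {"x": 0, "y": 0, "z": 0, "yaw": 0}, {"x": 0, "y": 0, "z": -4, "yaw": 0}, {"x": 0, "y": 0, "z": -7, "yaw": 0}, {"x": 0, "y": 0, "z": -7, "yaw": 0}], gripper=1)

```text
clock: 15.1
eef_pos: [0.5458, 0.0348, 0.0898]
tool_rot: [0.651, 0.759, 0.002, 0.002]
ft_force: [-0.7, -0.6, 0.7]
grip_width: 0.0854
grasp_force: 0.0
```

```bash
python3 -c "
from h import *
where();go((-166,0,90),0);go((-166,0,25),0);bot.camera('wrist')
m=bot.camera_model('wrist')
for d in bot.cut_out('wrist','doming_block'):
    rc=cv2.minAreaRect(np.argwhere(d['mask'])[:,::-1].astype(np.float32));print(d['score'],d['centre'],rc)"
```

```text
t 15.1 TCP holder mm [-112.1    0.7   89.8] F [-0.7 -0.6  0.7] w 0.0854 gf 0.0 j [ 0.06  0.43 -0.11  1.02  0.    1.48]
move [ 5.39 -0.08 -0.02] yaw -0.0
move [ 5.39 -0.11  6.48] yaw -0.0
0.96 [262.1, 317.2] ((316.5, 260.5), (131.0, 127.0), 90.0)
0.77 [36.4, 83.9] ((77.5, 42.5), (85.0, 155.0), 90.0)
```

Request:
move_arm(motion=[{"x": 5, "y": 0, "z": 0, "yaw": 0}, {"x": 6.2, "y": -0.1, "z": 0, "yaw": 0}, {"x": 6.2, "y": -0.1, "z": 0, "yaw": 0}, {"x": 6.2, "y": -0.1, "z": 3, "yaw": 0}, {"x": 6.2, "y": -0.1, "z": 6.5, "yaw": 0}, {"x": 6.2, "y": -0.1, "z": 6.5, "yaw": 0}, {"x": 6.2, "y": -0.1, "z": 6.5, "yaw": 0}], gripper=-0.3)

```text
clock: 16.08
eef_pos: [0.5338, 0.0951, 0.0229]
tool_rot: [0.652, 0.759, 0.0, 0.0]
ft_force: [0.5, -0.5, -0.2]
grip_width: 0.0298
grasp_force: 0.0
```

Request:
move_arm(motion=[{"x": -1.2, "y": 0, "z": 0, "yaw": 0}, {"x": -2.4, "y": 0, "z": 0, "yaw": 0}, {"x": -3.6, "y": 0, "z": 0, "yaw": 0}, {"x": -4.8, "y": 0, "z": 0, "yaw": 0}, {"x": -6, "y": 0, "z": 0, "yaw": 0}, {"x": -7.2, "y": 0, "z": 0, "yaw": 0}, {"x": -8.2, "y": 0, "z": 0, "yaw": 0}, {"x": -8.8, "y": 0, "z": 0, "yaw": 0}, {"x": -9.2, "y": 0, "z": 0, "yaw": 0}, {"x": -9.2, "y": 0, "z": 0, "yaw": 0}])

```text
clock: 17.32
eef_pos: [0.5471, 0.004, 0.022]
tool_rot: [0.651, 0.759, -0.001, 0.0]
ft_force: [-0.5, 0.8, 1.9]
grip_width: 0.0301
grasp_force: 0.6
```

```bash
python3 -c "
from h import *
where()"
```

```text
t 17.32 TCP holder mm [-81.4  -2.7  22. ] F [-0.5  0.8  1.9] w 0.0301 gf 0.6 j [ 0.01  0.51 -0.18  0.88 -0.    1.43]
```

Request:
move_arm(motion=[{"x": -0.2, "y": 0, "z": 0, "yaw": 0}, {"x": -0.4, "y": 0, "z": 0, "yaw": 0}, {"x": -0.4, "y": 0, "z": 0, "yaw": 0}, {"x": -0.4, "y": 0, "z": 0, "yaw": 0}])

```text
clock: 17.82
eef_pos: [0.547, 0.0028, 0.0221]
tool_rot: [0.65, 0.76, 0.001, -0.002]
ft_force: [-1.2, 8.2, 2.2]
grip_width: 0.0299
grasp_force: 4.1
```

```bash
python3 -c "
from h import *
where()"
```

```text
t 17.82 TCP holder mm [-80.3  -3.   22.1] F [-1.2  8.2  2.2] w 0.0299 gf 4.1 j [ 0.    0.51 -0.18  0.88  0.    1.42]
```

Request:
move_arm(motion=[{"x": -0.2, "y": 0, "z": 0, "yaw": 0}, {"x": -0.4, "y": 0, "z": 0, "yaw": 0}, {"x": -0.4, "y": 0, "z": 0, "yaw": 0}, {"x": -0.4, "y": 0, "z": 0, "yaw": 0}])

```text
clock: 18.32
eef_pos: [0.5468, 0.0028, 0.0221]
tool_rot: [0.649, 0.76, 0.003, -0.005]
ft_force: [-4.4, 17.9, 5.0]
grip_width: 0.0296
grasp_force: 9.3
```

Request:
move_arm(motion=[{"x": 1.5, "y": 0, "z": 0, "yaw": 0}, {"x": 5.5, "y": 0, "z": 0, "yaw": 0}, {"x": 8, "y": 0, "z": -5, "yaw": 0}, {"x": 8, "y": 0, "z": -11, "yaw": 0}, {"x": 8, "y": 0, "z": -17, "yaw": 0}, {"x": 8, "y": 0, "z": -20, "yaw": 0}, {"x": 8, "y": 0, "z": -20, "yaw": 0}, {"x": 8, "y": 0, "z": -20, "yaw": 0}])

```text
clock: 19.32
eef_pos: [0.5357, 0.0754, 0.221]
tool_rot: [0.651, 0.759, -0.001, -0.0]
ft_force: [-0.5, -0.2, 0.5]
grip_width: 0.0298
grasp_force: 0.0
```

```bash
python3 -c "
from h import *
where();go((155,-107,230),90)
im=bot.camera('wrist');m=bot.camera_model('wrist')
c=[(-34+a*34,b*34,50) for a,b in((-1,-1),(-1,1),(1,1),(1,-1))]
for P in c+[(-60,39,40),(-60,-39,40),(0,39,40),(0,-39,40)]:
    p=proj(m,h2w(Q,np.array(P)/1000))[0];cv2.circle(im,tuple(int(v) for v in p),4,(255,0,255),1)
print(proj(m,h2w(Q,np.array(c)/1000)))
cv2.imwrite('pics/w4.png',im)"
```

```text
t 19.32 TCP holder mm [-153.7   -3.1  221. ] F [-0.5 -0.2  0.5] w 0.0298 gf 0.0 j [ 0.14  0.33  0.1   1.34 -0.    1.56]
move [-30.89 -10.36  -0.85] yaw -90.1
[[287.17632996 302.81811921]
 [357.88356751 302.8887987 ]
 [355.64095927 362.87889747]
 [288.91673752 362.77297294]]
```

View pics/w4.png

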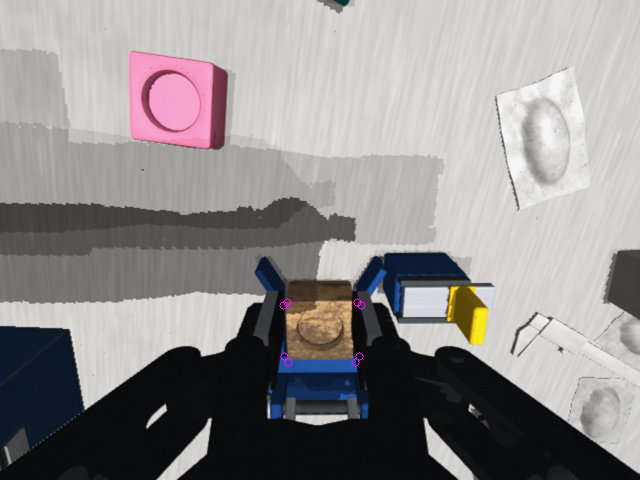

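Request:
move_arm(motion=[{"x": 0, "y": -5, "z": -1.4, "yaw": -10}, {"x": -3, "y": -10.4, "z": -1.4, "yaw": -20}, {"x": -29.9, "y": -10.4, "z": -1.4, "yaw": -90}, {"x": -29.9, "y": -10.4, "z": -1.4, "yaw": -90}, {"x": -29.9, "y": -10.4, "z": -1.4, "yaw": -90}, {"x": -29.9, "y": -10.4, "z": -1.4, "yaw": -90}, {"x": -29.9, "y": -10.4, "z": -1.4, "yaw": -90}, {"x": -29.9, "y": -10.4, "z": -1.4, "yaw": -90}, {"x": -29.9, "y": -10.4, "z": -1.4, "yaw": -90}, {"x": -29.9, "y": -10.4, "z": -1.4, "yaw": -90}, {"x": -29.9, "y": -10.4, "z": -1.4, "yaw": -90}, {"x": -29.9, "y": -10.4, "z": -1.4, "yaw": -90}], gripper=-0.2)

```text
clock: 20.88
eef_pos: [0.4787, -0.2351, 0.236]
tool_rot: [-0.076, 0.997, 0.0, -0.0]
ft_force: [-0.1, -0.5, 0.5]
grip_width: 0.0341
grasp_force: 0.0
```

```bash
python3 -c "
from h import *
where();go((145,-107,134),90)
im=bot.camera('wrist');m=bot.camera_model('wrist')
b,g,r=[im[...,i].astype(int) for i in range(3)];mk=((r>110)&(g<50)&(b<50)).astype(np.uint8)
n,l,s,c=cv2.connectedComponentsWithStats(mk);print([(s[i].tolist()) for i in range(1,n) if s[i][4]>300])
print(proj(m,h2w(Q,np.array([(145,-121,149),(145,-49,149)])/1000)))"
```

```text
t 20.88 TCP holder mm [ 144.4 -106.7  236. ] F [-0.1 -0.5  0.5] w 0.0341 gf 0.0 j [-0.46  0.31  0.1   1.37 -0.   -0.61]
move [ 0.02 -0.06 10.2 ] yaw -0.1
[[306, 260, 25, 64, 1256]]
[[316.14677577 226.98792835]
 [316.34678294 323.50093927]]
```

Request:
move_arm(motion=[{"x": 0, "y": 0, "z": 5, "yaw": 0}, {"x": 0, "y": 0, "z": 10.2, "yaw": 0}, {"x": 0, "y": 0, "z": 10.2, "yaw": 0}, {"x": 0, "y": 0, "z": 10.2, "yaw": 0}])

```text
clock: 21.42
eef_pos: [0.48, -0.2358, 0.1361]
tool_rot: [-0.076, 0.997, -0.001, 0.001]
ft_force: [-0.1, -0.1, 1.1]
grip_width: 0.0339
grasp_force: 0.0
```

Request:
move_arm(motion=[{"x": 0, "y": 1.0, "z": -0.4, "yaw": 0}, {"x": 0, "y": 2.1, "z": -1.26, "yaw": 0}, {"x": 0, "y": 3.53, "z": -2.38, "yaw": 0}, {"x": 0, "y": 5.1, "z": -3.28, "yaw": 0}, {"x": 0, "y": 6.78, "z": -3.96, "yaw": 0}, {"x": 0, "y": 8.54, "z": -4.4, "yaw": 0}, {"x": 0, "y": 10.35, "z": -4.59, "yaw": 0}, {"x": 0, "y": 12.16, "z": -4.53, "yaw": 0}, {"x": 0, "y": 13.94, "z": -4.21, "yaw": 0}, {"x": 0, "y": 15.67, "z": -3.65, "yaw": 0}, {"x": 0, "y": 17.3, "z": -2.86, "yaw": 0}, {"x": 0, "y": 18.8, "z": -1.84, "yaw": 0}, {"x": 0, "y": 20.15, "z": -0.63, "yaw": 0}, {"x": 0, "y": 20.8, "z": 0.1, "yaw": 0}, {"x": 0, "y": 21.1, "z": 0.2, "yaw": 0}, {"x": 0, "y": 21.1, "z": 0.2, "yaw": 0}, {"x": 0, "y": 21.1, "z": 0.2, "yaw": 0}])

```text
clock: 23.55
eef_pos: [0.4468, -0.0296, 0.1319]
tool_rot: [-0.075, 0.997, -0.003, -0.0]
ft_force: [-0.3, -8.7, -0.7]
grip_width: 0.0341
grasp_force: 4.6
```

```bash
python3 -c "
from h import *
where()"
```

```text
t 23.55 TCP holder mm [ -63.6 -106.9  131.9] F [-0.3 -8.7 -0.7] w 0.0341 gf 4.6 j [-0.06  0.21 -0.3   1.05 -0.01 -0.21]
```

Request:
move_arm(motion=[{"x": 0, "y": 0.3, "z": 0, "yaw": 0}, {"x": 0, "y": 0.3, "z": 0, "yaw": 0}, {"x": 0, "y": 0.3, "z": 0, "yaw": 0}])

```text
clock: 23.92
eef_pos: [0.4469, -0.0293, 0.1318]
tool_rot: [-0.074, 0.997, -0.006, -0.0]
ft_force: [2.6, -17.4, -1.7]
grip_width: 0.0341
grasp_force: 8.8
```

Request:
move_arm(motion=[{"x": 0, "y": -0.7, "z": 0, "yaw": 0}, {"x": 0, "y": -0.9, "z": -5, "yaw": 0}, {"x": 0, "y": -0.9, "z": -8, "yaw": 0}, {"x": 0, "y": -0.9, "z": -8, "yaw": 0}, {"x": 0, "y": -0.9, "z": -8, "yaw": 0}])

```text
clock: 24.55
eef_pos: [0.4472, -0.0324, 0.2114]
tool_rot: [-0.076, 0.997, 0.0, -0.001]
ft_force: [0.0, -0.6, 0.4]
grip_width: 0.0341
grasp_force: 0.0
```

```bash
python3 -c "
from h import *
where();go((-78,124,180),0)"
```

```text
t 24.55 TCP holder mm [ -60.7 -107.   211.4] F [ 0.  -0.6  0.4] w 0.0341 gf 0.0 j [-0.07  0.15 -0.16  1.26  0.   -0.23]
move [-23.1    1.74   3.11] yaw 90.0
```

Request:
move_arm(motion=[{"x": -23.1, "y": 1.7, "z": 0, "yaw": 90}, {"x": -23.1, "y": 1.7, "z": 0, "yaw": 90}, {"x": -23.1, "y": 1.7, "z": 0, "yaw": 90}, {"x": -23.1, "y": 1.7, "z": 0, "yaw": 90}, {"x": -23.1, "y": 1.7, "z": 0, "yaw": 90}, {"x": -23.1, "y": 1.7, "z": 0, "yaw": 90}, {"x": -23.1, "y": 1.7, "z": 0, "yaw": 90}, {"x": -23.1, "y": 1.7, "z": 0, "yaw": 90}, {"x": -23.1, "y": 1.7, "z": 0, "yaw": 90}, {"x": -23.1, "y": 1.7, "z": 3.1, "yaw": 90}, {"x": -23.1, "y": 1.7, "z": 3.1, "yaw": 90}, {"x": -23.1, "y": 1.7, "z": 3.1, "yaw": 90}], gripper=0.2)

```text
clock: 26.05
eef_pos: [0.6731, 0.0192, 0.1807]
tool_rot: [0.651, 0.759, -0.001, -0.001]
ft_force: [0.7, -0.0, -0.0]
grip_width: 0.0515
grasp_force: 0.0
```

```bash
python3 -c "
from h import *
where();go((-78,124,91),0)
im=bot.camera('wrist');m=bot.camera_model('wrist');print(proj(m,h2w(Q,np.array([(-78,124,116)])/1000)))
cv2.imwrite('pics/w5.png',im)"
```

```text
t 26.05 TCP holder mm [-77.3 124.2 180.7] F [ 0.7 -0.  -0. ] w 0.0515 gf 0.0 j [0.03 0.62 0.46 1.41 0.   1.45]
move [ 0.07 -0.    8.97] yaw -0.0
[[317.54846901 256.5540694 ]]
```

View pics/w5.png

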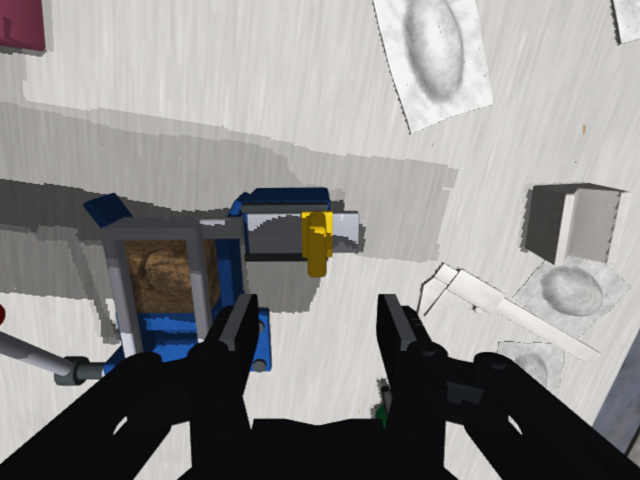

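The yoke is shut over the block. The tab is at (318,255), as predicted, midway between the fingers. Next: grip it and slide it back on.

Request:
move_arm(motion=[{"x": 0, "y": 0, "z": 4, "yaw": 0}, {"x": 0, "y": 0, "z": 8.8, "yaw": 0}, {"x": 0, "y": 0, "z": 8.8, "yaw": 0}, {"x": 0, "y": 0, "z": 8.8, "yaw": 0}])

```text
clock: 26.6
eef_pos: [0.6749, 0.0192, 0.0957]
tool_rot: [0.651, 0.759, 0.001, 0.001]
ft_force: [-0.4, -0.8, 0.3]
grip_width: 0.0513
grasp_force: 0.0
```

Request:
move_arm(motion=[{"x": 0, "y": 0, "z": 0, "yaw": 0}, {"x": 0, "y": 0, "z": 0, "yaw": 0}, {"x": 0, "y": 0, "z": 0, "yaw": 0}, {"x": 0, "y": 0, "z": 0, "yaw": 0}, {"x": 0, "y": 0, "z": 0, "yaw": 0}], gripper=-1)

```text
clock: 27.22
eef_pos: [0.6727, 0.0188, 0.0956]
tool_rot: [0.651, 0.759, -0.0, 0.0]
ft_force: [-5.1, -0.8, 7.7]
grip_width: 0.0106
grasp_force: 59.7
```

Request:
move_arm(motion=[{"x": 0, "y": -0.8, "z": 0, "yaw": 0}, {"x": 0, "y": -1.6, "z": 0, "yaw": 0}, {"x": 0, "y": -2.4, "z": 0, "yaw": 0}, {"x": 0, "y": -2.9, "z": 0, "yaw": 0}, {"x": 0, "y": -3.0, "z": 0, "yaw": 0}, {"x": 0, "y": -3.0, "z": 0, "yaw": 0}, {"x": 0, "y": -3.0, "z": 0, "yaw": 0}])

```text
clock: 28.1
eef_pos: [0.6455, 0.0144, 0.0957]
tool_rot: [0.651, 0.759, 0.002, 0.002]
ft_force: [1.2, -0.1, 6.8]
grip_width: 0.0106
grasp_force: 59.7
```

```bash
python3 -c "
from h import *
where()"
```

```text
t 28.1 TCP holder mm [-76.7  96.1  95.7] F [ 1.2 -0.1  6.8] w 0.0106 gf 59.7 j [ 0.02  0.6   0.2   1.16 -0.    1.44]
```

Force is only 1 N, so I can't say it has reached the end. I'll push a little farther.

Request:
move_arm(motion=[{"x": 0, "y": -0.2, "z": 0, "yaw": 0}, {"x": 0, "y": -0.4, "z": 0, "yaw": 0}, {"x": 0, "y": -0.4, "z": 0, "yaw": 0}, {"x": 0, "y": -0.4, "z": 0, "yaw": 0}])

```text
clock: 28.6
eef_pos: [0.6448, 0.0143, 0.0959]
tool_rot: [0.651, 0.759, 0.004, 0.004]
ft_force: [10.6, 0.2, 1.3]
grip_width: 0.0109
grasp_force: 59.2
```

```bash
python3 -c "
from h import *
where()"
```

```text
t 28.6 TCP holder mm [-76.7  95.5  95.9] F [10.6  0.2  1.3] w 0.0109 gf 59.2 j [0.02 0.6  0.19 1.15 0.   1.44]
```

At the stop now: 10.6 N with no further travel. I'll release, retreat, and check.

Request:
move_arm(motion=[{"x": 0, "y": 0.2, "z": 0, "yaw": 0}, {"x": 0, "y": 0.2, "z": 0, "yaw": 0}, {"x": 0, "y": 0.2, "z": 0, "yaw": 0}, {"x": 0, "y": 0.2, "z": 0, "yaw": 0}, {"x": 0, "y": 0.2, "z": -5, "yaw": 0}, {"x": 0, "y": 0.2, "z": -9, "yaw": 0}, {"x": 0, "y": 0.2, "z": -9, "yaw": 0}, {"x": 0, "y": 0.2, "z": -9, "yaw": 0}], gripper=0)

```text
clock: 29.6
eef_pos: [0.6415, 0.0142, 0.1828]
tool_rot: [0.651, 0.759, -0.0, -0.0]
ft_force: [-0.4, -0.7, -0.6]
grip_width: 0.0426
grasp_force: 0.0
```

```bash
python3 -c "
from h import *
where()
im=bot.camera('wrist');m=bot.camera_model('wrist');print(proj(m,h2w(Q,np.array([(-78,96,116),(-78,99,116)])/1000)))
cv2.imwrite('pics/w6.png',im)"
```

```text
t 29.6 TCP holder mm [-77.2  92.1 182.8] F [-0.4 -0.7 -0.6] w 0.0426 gf 0.0 j [ 0.02  0.55  0.34  1.36 -0.    1.44]
[[326.23862303 256.52821091]
 [331.13652873 256.53083835]]
```

View pics/w6.png

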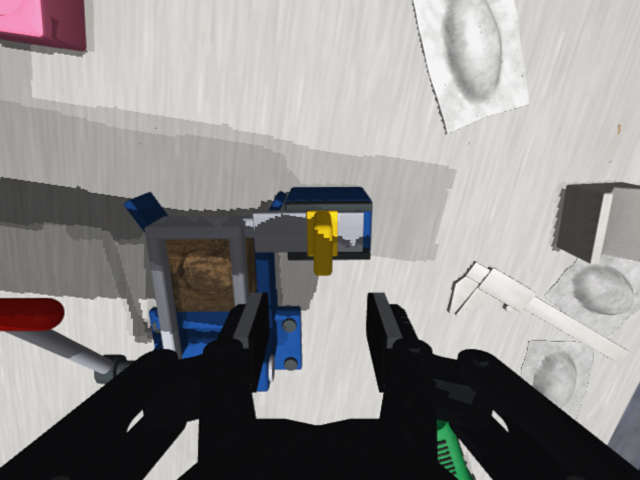

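The catch is fully on: the tab is at (323,255) against a predicted (326,256), and the tongue is over the yoke's ear. The block sits under the shut yoke against the stop.

```bash
python3 -c "
from workcell import bot
print(bot.job_done())"
```

```text
the job is handed in; nothing more can be done
None
```

The job is handed in at about 30 s: the wooden block is home against the stop with the yoke shut over it and the catch fully back on; I never touched the hammer, blank or oil can.

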